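# Unlock the pill organiser and hold the key turned

### The arm

A 6-joint arm with a two-finger parallel gripper is mounted at the origin on the work surface. World frame = base frame: x ahead of the robot, y to its left, z up, the work surface at z = 0. Lengths are in m, angles in rad, forces in N, time in s.
With the tool pointing down it reaches from about 0.25 to 0.85 m from the base axis. Payload 12.5 kg.
Tool frame: the origin (TCP) lies at the very end of the fingers, on their centre line; the grasp point (between the pads) lies 19 mm behind it; z points along the fingers, y is the line along which they close (so a half turn about z gives the same grasp; the last joint's range is limited). The gripper opens to 93 mm and grips with 3 to 60 N. Pads are 15 mm wide; open, the fingers measure 128 mm over their backs; the gripper's body (75 mm by 188 mm) begins 65 mm behind the grasp point.
Start: joints at [1.031, 0.351, 1.652, -0, 1.139, -0.085], TCP at [0.242, 0.494, 0.219] pointing down, gripper open.
Joint ranges: [-2.75, 2.75], [-0.79, 2.1], [0.01, 2.65], [-1.57, 4.71], [0.07, 3.14], [-2.87, 2.87]. Speed limits (rad/s): [2.22, 2.22, 2.79, 3.14, 3.14, 3.14].

### API

Orientations are given as a rotation vector (axis times angle).
In Python, from rig import robot, imaging, finder gives the robot as it stands.
- The arm moves only by the tool jog_arm, never from a script. Its argument "rows" is text: rows parted by semicolons, each of 7 numbers parted by spaces: the opening, from 0 (shut) to 1 (fully open), then the shift along the tool's x, y, z in m, then the turn, a rotation vector about the tool's x, y, z in degrees. A call has 1 to 12 rows; each row is the pose to reach, as a shift and turn from the pose commanded when the call began, along the tool's axes at that moment; what a row does not reach only later rows make up. A row lasts 1/12 s, in which the tool goes at most 41.7 mm and 7.16 degrees, less where a joint would pass 70% of its speed; a pose out of reach is approached as far as the arm can. A call with a gripper value outside its range is refused whole. The fingers move at their own pace and stop on an object; the grip force is fixed at half the most. Time passes only in rows, so rows that repeat a pose let the fingers close. It gives the time, the measured TCP pose, the force, the opening and the grip force at its end, in the units of the state.
- robot.read_state(): the state, without advancing time (a new reading comes with each control period).
- imaging.read_camera(name): name is "side" or "top" or "wrist"; returns a dict with "pixels" (480x640x3 uint8, blue, green, red), "camera_matrix" (3x3 intrinsics, pixels), "R" (3x3) and "t" (3): a world point X has camera coordinates R X + t. Camera axes: x right, y down, z forward; pixel columns grow to the right and rows downward; lengths in m; the calibration is good to about 2 mm. A picture is of the moment at which its call begins. There is no depth.
- robot.job_done(): hands the job in; it is judged then, once.
Trained networks look in a picture, given as the dict that the camera call returned (one of the last four; its "shot" number tells which), for a name from the list of things; names that differ only in an ending like _2 or _b are one class to them, and where a whole thing is asked for, a point or a joint stands for the part that bears it (a point fixed in the world has none). Each returns a list of dicts, best first, with "confidence" (0 to 1); they miss things now and then, are a little off and sometimes report something else, mostly with a low value. They report only what shows in the picture. A call takes as long as a camera call. They do not tell look-alikes from the thing itself.
- finder.look_for(target, picture): "rect" ([left, top, width, height] in pixels, round what is visible of it).
- finder.cut_out(target, picture): "mask" (480x640 bool, what is visible of it) and "rect" ([left, top, width, height] in pixels, round what is visible of it).
- finder.spot_point(target, picture): "uv" ([column, row] in pixels: a listed point, or the origin of a listed thing).
The state is a dict: "t": time; "joint_positions": joint angles; "qvel": joint speeds; "effort": joint torques, N m; "tcp_pos": TCP position; "tcp_rot": TCP orientation; "ft_force": force on the tool from outside, world axes, zero at the start; "torque": the same for the moment, N m; "gripper_width": opening from 0.0 (shut) to 1.0 (fully open); "gripper_force": force on a finger pad.
Only numpy, scipy, OpenCV 4.12 (cv2) and the standard library are available. Lean on these libraries where they do the work, as an engineer would, in place of code of your own. Each camera call takes 0.05 s, during which the arm holds its last target. There are 200 camera calls.

### The job

Slide the roll of tape straight up off the pill organiser's lock barrel, set it down flat, wholly on the turquoise coaster, and let go of it. Then take the orange-headed key from its wooden stand, push it fully home in the keyway, past the sticky pins, before you turn it, and only then turn it a quarter turn clockwise (seen from above) against its spring; finish while still gripping the key and holding it turned. Leave the hearing aid charger, battery rack, nail clipper and glasses case where they are.

Things in the scene. Friction and masses are not known exactly. Their poses are not given: they have to be found in the camera images.
- organiser: grey pill organiser, 160 (x) x 210 (y) x 50 mm, fixed, yawed on the table; origin at the centre of its underside, z up. Seven flaps with blue tabs lie on its +x half. An upright steel lock barrel, 29 mm in diameter, rises 28 mm from its flat top, 40 mm to the -x side of the middle
- lock_mouth (a point): centre of the barrel's upper rim, 78 mm above the table; axes as the organiser's. In it sits a brass plug (face 0.5 mm below the rim) with the keyway: a slot 16 x 6 mm, 28 mm deep, chamfered, its 16 mm side along this x axis at rest. Two sticky sprung pins in its walls, 8 and 15 mm down, push back a few newtons each (up to 15 N in all); a little wiggling helps
- lock (a joint): turn of the brass plug, rad: 0 at rest, growing clockwise seen from above to a stop at 1.571. A light spring (about 0.1 N m at the stop) turns it back when let go. The key has about 0.15 rad of play in the slot, so turn the key a little beyond a quarter to reach the stop
- tape_center (a point): centre (half-way up) of the beige roll of tape, a loose ring 64 mm outer and 36 mm inner diameter, 36 mm tall, about 60 g, standing around the lock barrel on the organiser's top; z is its axis (up)
- coaster_top (a point): centre of the upper face of the turquoise round coaster, 100 mm in diameter, 6 mm thick, fixed on the table
- key_head (a point): centre of the key's chunky orange head, 40 mm (x) x 12 mm (y) x 44 mm tall (z, up); grip it across the 12 mm. About 40 g, loose. From the head's underside a flat steel blade 14 mm (x) x 4 mm (y), narrower at its tip, reaches straight down 22 mm. The key is the same after a half turn about z
- key_shoulder (a point): middle of the flat underside of the key's head, where the blade begins, 22 mm below key_head, same axes. With the key fully home it lies on lock_mouth
- stand_top (a point): centre of the top of the wooden key stand, a fixed block 70 x 50 x 30 mm; the key stands in a slot in its middle, blade down, shoulder resting on the top, the slot's long side and the key's x along the stand's x (the 70 mm side)
- charger: white hearing aid charger, 70 x 90 x 41 mm, loose; origin at the centre of its underside. Leave alone
- battery_rack: transparent upright battery blister rack on a blue foot, 50 x 100 x 88 mm, loose; origin at the centre of its underside. Leave alone
- clipper: steel nail clipper lying flat, 60 x 13 x 14 mm, loose; origin at the centre of its underside. Leave alone
- glasses_case: dark glasses case, 65 x 160 x 35 mm, loose; origin at the centre of its underside. Leave alone
Things that resemble listed ones, but are neither listed nor needed, are in the scene too. Of the things that look like the part that bears key_head, the largest one is meant.

How it is judged:
On the way, in this order (a step that is already met when the one before it is completed fails the run):
1. the roll of tape lies flat, wholly on the coaster, at rest and let go (horizontal distance between tape_center and coaster_top below 0.02 m and z of tape_center in the frame of coaster_top below 0.022 m and angle between tape_center's own z axis and vertical below 0.12 rad and contact force between the fingers and tape below 0.1 N and linear speed of tape below 0.03 m/s), for 0.2 s.
2. the key is fully home in the keyway, not yet turned (horizontal distance between key_shoulder and lock_mouth below 0.004 m and z of key_shoulder in the frame of lock_mouth below 0.003 m and angle between key_shoulder's own z axis and vertical below 0.12 rad and value of joint lock below 0.35 rad), for 0.1 s.
At the end, for the whole second after the job is handed in: The key is fully home (shoulder within 3 mm of the barrel's rim, within 4 mm of its axis, upright within 0.12 rad), the lock is held at more than 1.3 rad of its 1.571 by the fingers gripping the key (over 2 N), and the tape roll lies flat on the coaster, its centre within 20 mm of the coaster's (value of joint lock above 1.3 rad and horizontal distance between key_shoulder and lock_mouth below 0.004 m and z of key_shoulder in the frame of lock_mouth below 0.003 m and angle between each of key_shoulder, tape_center's own z axis and vertical below 0.12 rad and contact force between the fingers and key above 2 N and horizontal distance between tape_center and coaster_top below 0.02 m and z of tape_center in the frame of coaster_top below 0.022 m); the arm keeps its last pose, push and grip.
It fails at once if the charger, battery rack, nail clipper or glasses case is moved by more than 30 mm (distance of any of charger, battery_rack, clipper, glasses_case from where it was at the start of the episode above 0.03 m).
It also fails if it takes over 54 s, if anything falls off the work surface, if the arm or the gripper's body presses on something with over 40 N, if the wrist force passes 120 N, or if a joint passes its speed limit or range.

## Working session

There is one attempt and no reset: what is moved stays moved. The work goes in short steps, Python scripts to look and compute and a tool call to move; the robot and the scene stay as the last step left them, time stands still between calls to the robot, and variables do not carry over. Pictures are saved under pics/ and viewed, at most 12 in all, crops included, and the job is handed in when it is done.

Besides the shell and the picture viewer there is one more tool, called after ">>>" by a JSON object that holds its "method" and its "body", one argument or row to a line. jog_arm: Moves the arm, as the interface text tells. Its arguments: {"type":"object","properties":{"rows":{"type":"string"}},"required":["rows"]}

```bash
ls; mkdir -p pics; cat > h.py <<'E'
import numpy as np,cv2
from rig import robot,imaging,finder
from scipy.spatial.transform import Rotation as Ro
def ray(p,uv):
    K=np.array(p["camera_matrix"]);R=np.array(p["R"]);t=np.array(p["t"])
    d=R.T@np.linalg.inv(K)@np.array([uv[0],uv[1],1.]); return -R.T@t,d
def onz(p,uv,z):
    c,d=ray(p,uv); return c+d*(z-c[2])/d[2]
def tri(l):
    A=np.zeros((3,3));b=np.zeros(3)
    for p,uv in l:
        c,d=ray(p,uv);d=d/np.linalg.norm(d);M=np.eye(3)-np.outer(d,d);A+=M;b+=M@c
    return np.linalg.solve(A,b)
def proj(p,X):
    q=np.array(p["camera_matrix"])@(np.array(p["R"])@X+np.array(p["t"]));return q[:2]/q[2]
E
python3 - <<'E'
from h import *
np.set_printoptions(precision=4,suppress=True)
s=robot.read_state();print(s["tcp_pos"],s["tcp_rot"],s["t"])
Z=dict(lock_mouth=.078,tape_center=.068,coaster_top=.006,key_head=.052,key_shoulder=.03,stand_top=.03,organiser=0,charger=0,battery_rack=0,clipper=0,glasses_case=0)
im=[]
for n in("top","side"):
    p=imaging.read_camera(n);cv2.imwrite(f"pics/{n}0.png",p["pixels"])
    for k,z in Z.items():
        for r in finder.spot_point(k,p)[:4]:
            print(n,k,round(r["confidence"],2),np.array(r["uv"]).round(1),onz(p,r["uv"],z)[:2])
E
```

```text
pics
[0.2414 0.4938 0.2181] [-0.7082 -3.0604  0.0018] 0.0
top lock_mouth 0.65 [314.2 265.5] [0.5177 0.0247]
top tape_center 0.78 [319.2 267.1] [0.5162 0.0152]
top coaster_top 0.67 [478.5 324.1] [ 0.4164 -0.304 ]
top key_head 0.62 [182.  264.7] [0.5179 0.2842]
top key_head 0.57 [172.6 316.4] [0.4171 0.2958]
top key_head 0.53 [186.3 367.4] [0.3219 0.2633]
top key_head 0.47 [169.5 315.8] [0.4182 0.3019]
top key_shoulder 0.69 [184.2 371.1] [0.3138 0.2722]
top key_shoulder 0.51 [181.9 266.2] [0.518  0.2899]
top key_shoulder 0.49 [170.8 315.9] [0.419  0.3054]
top stand_top 0.97 [173.9 316.2] [0.4185 0.2992]
top organiser 0.86 [322.8 256. ] [0.5488 0.0087]
top organiser 0.64 [481.7 194.3] [ 0.6858 -0.3212]
top organiser 0.19 [315.5 265. ] [0.5298 0.0233]
top charger 0.57 [393.9 155.6] [ 0.7674 -0.1383]
top battery_rack 0.72 [275.3 157.1] [0.7598 0.1136]
top clipper 0.74 [479.4 323.7] [ 0.4175 -0.3075]
top clipper 0.48 [483.9 196.9] [ 0.6802 -0.3256]
top glasses_case 0.83 [166.9 189.1] [0.6853 0.34  ]
top glasses_case 0.27 [484.6 198. ] [ 0.6779 -0.327 ]
side lock_mouth 0.93 [332.1 230.6] [0
[... 181 characters left out ...]
head 0.7 [360.2 365.3] [0.4155 0.3004]
side key_head 0.69 [417.7 369.4] [0.3207 0.2865]
side key_head 0.62 [301.7 359.1] [0.5137 0.3111]
side key_shoulder 0.9 [354.7 373. ] [0.4228 0.3042]
side key_shoulder 0.78 [417.6 373.4] [0.3178 0.281 ]
side key_shoulder 0.7 [301.4 360.7] [0.517 0.302]
side stand_top 0.6 [357.4 375.4] [0.4176 0.3076]
side organiser 0.77 [315.3 251.7] [0.559  0.0173]
side organiser 0.18 [396.  173.1] [ 0.4142 -0.3135]
side charger 0.69 [246.3 198.2] [ 0.7687 -0.121 ]
side battery_rack 0.64 [216.3 270.8] [0.7513 0.1199]
side clipper 0.7 [297.5 156.3] [ 0.6904 -0.3251]
side glasses_case 0.86 [203.7 367.4] [0.6878 0.337 ]
side glasses_case 0.62 [359.1 367.6] [0.4178 0.2756]
```

View pics/top0.png

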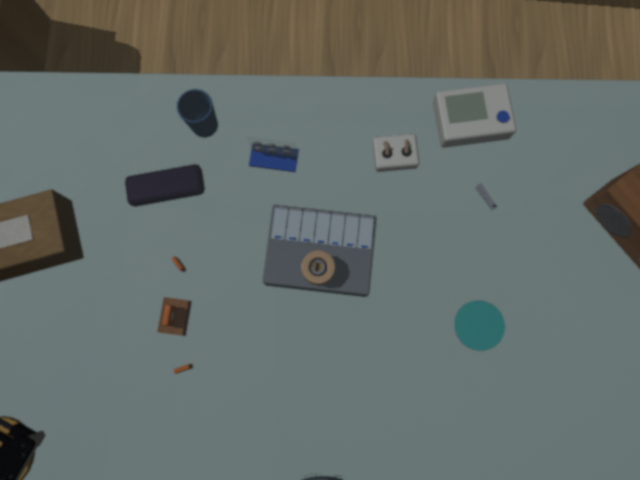

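View pics/side0.png

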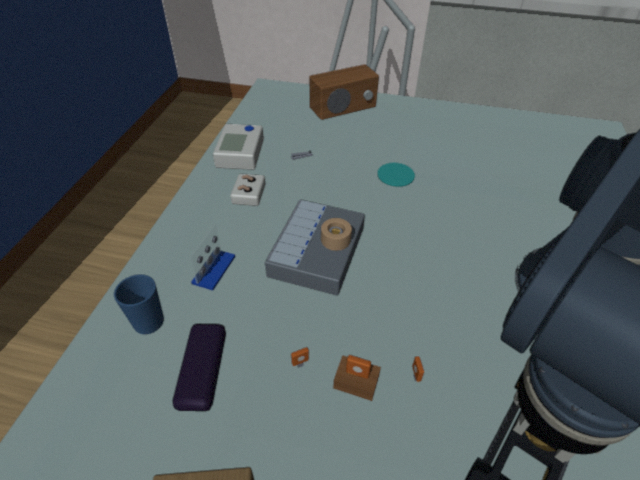

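The top view shows the tape and barrel at about (318,267), the coaster at (480,326), and the stand with the key at (174,316). Loose orange look-alikes lie at (178,264) and (183,369). The side view agrees.

```bash
cat >> h.py <<'E'
np.set_printoptions(precision=4,suppress=True)
def go(target,yaw,s=None):
    """shift/turn (tool axes, mm/deg) to put TCP at target, tool down, tool y at world yaw (mod pi)"""
    s=s or robot.read_state();R=Ro.from_rotvec(s["tcp_rot"]).as_matrix()
    best=None
    for a in(yaw,yaw+np.pi):
        y=np.array([np.cos(a),np.sin(a),0]);z=np.array([0,0,-1.]);D=np.c_[np.cross(y,z),y,z]
        rv=Ro.from_matrix(R.T@D).as_rotvec(degrees=True)
        if best is None or np.linalg.norm(rv)<np.linalg.norm(best):best=rv
    print("shift m",(R.T@(np.array(target)-s["tcp_pos"])).round(4),"turn",best.round(2),"t",s["t"],"q6",s["joint_positions"][5])
E
python3 - <<'E'
from h import *
p=imaging.read_camera("top")
for k,z in(("organiser",.05),("stand_top",.03),("coaster_top",.006),("tape_center",.086)):
    for r in finder.cut_out(k,p)[:1]:
        m=r["mask"].astype(np.uint8);c,_=cv2.findContours(m,0,1);c=max(c,key=cv2.contourArea)
        b=cv2.boxPoints(cv2.minAreaRect(c));W=np.array([onz(p,u,z)[:2] for u in b]);e=[W[1]-W[0],W[2]-W[1]]
        print(k,r["confidence"],W.mean(0),[(np.linalg.norm(v),np.degrees(np.arctan2(v[1],v[0]))) for v in e])
go([.516,.016,.22],np.pi/2-.065)
E
```

```text
organiser 0.41 [ 0.4142 -0.2935] [(np.float64(0.0942215438407984), np.float64(-88.85399615921335)), (np.float64(0.0929527338249249), np.float64(177.64929856313745))]
stand_top 0.58 [0.4204 0.2979] [(np.float64(0.07155893859658981), np.float64(-6.3532416776260865)), (np.float64(0.05778118709370665), np.float64(-99.03728533184136))]
coaster_top 0.76 [ 0.416 -0.306] [(np.float64(0.09809950844051334), np.float64(-88.8539961592134)), (np.float64(0.09677847681878672), np.float64(177.64929856313742))]
tape_center 0.84 [0.514  0.0164] [(np.float64(0.06274093749697572), np.float64(-88.91164306994776)), (np.float64(0.06481883764105112), np.float64(-179.18094404179564))]
shift m [-0.4565 -0.309  -0.0014] turn [  0.     0.   -22.33] t 1.45 q6 -0.08460389731974383
```

>>> {"method": "jog_arm", "body": {
  "rows": "1 -0.4565 -0.309 0 0 0 -22.3;1 -0.4565 -0.309 0 0 0 -22.3;1 -0.4565 -0.309 0 0 0 -22.3;1 -0.4565 -0.309 0 0 0 -22.3;1 -0.4565 -0.309 0 0 0 -22.3;1 -0.4565 -0.309 0 0 0 -22.3;1 -0.4565 -0.309 0 0 0 -22.3;1 -0.4565 -0.309 0 0 0 -22.3;1 -0.4565 -0.309 0 0 0 -22.3;1 -0.4565 -0.309 0 0 0 -22.3;1 -0.4565 -0.309 0 0 0 -22.3;1 -0.4565 -0.309 0 0 0 -22.3"
}}

```text
t: 2.45
tcp_pos: [0.4864, 0.0667, 0.2189]
tcp_rot: [0.103, 3.139, 0.0]
ft_force: [-0.0, 1.4, -0.7]
gripper_width: 0.999
gripper_force: 0.0
```

>>> {"method": "jog_arm", "body": {
  "rows": "1 0 0 0 0 0 0;1 0 0 0 0 0 0;1 0 0 0 0 0 0;1 0 0 0 0 0 0"
}}

```text
t: 2.78
tcp_pos: [0.4852, 0.0697, 0.2186]
tcp_rot: [-0.101, -3.14, -0.0]
ft_force: [0.4, -0.0, 0.4]
gripper_width: 1.0
gripper_force: 0.0
```

```bash
python3 - <<'E'
from h import *
s=robot.read_state();print(s["tcp_pos"],s["tcp_rot"],s["ft_force"])
p=imaging.read_camera("wrist");cv2.imwrite("pics/w1.png",p["pixels"])
for k,z in(("lock_mouth",.078),("tape_center",.068)):
    for r in finder.spot_point(k,p)[:2]: print(k,r["confidence"],r["uv"],onz(p,r["uv"],z))
for r in finder.cut_out("tape_center",p)[:1]: print(r["rect"])
go([.516,.016,.22],np.pi/2-.065)
E
```

```text
[0.4852 0.0697 0.2186] [-0.1012 -3.1397 -0.0002] [ 0.3919 -0.0118  0.3678]
lock_mouth 0.95 [255.1, 272.0] [0.5159 0.0211 0.078 ]
tape_center 0.76 [255.4, 272.4] [0.5195 0.0196 0.068 ]
[209.1, 227.2, 85.9, 88.2]
shift m [-0.034  -0.0516 -0.0012] turn [0.   0.01 0.06] t 2.9833 q6 -1.4592129655603325
```

View pics/w1.png

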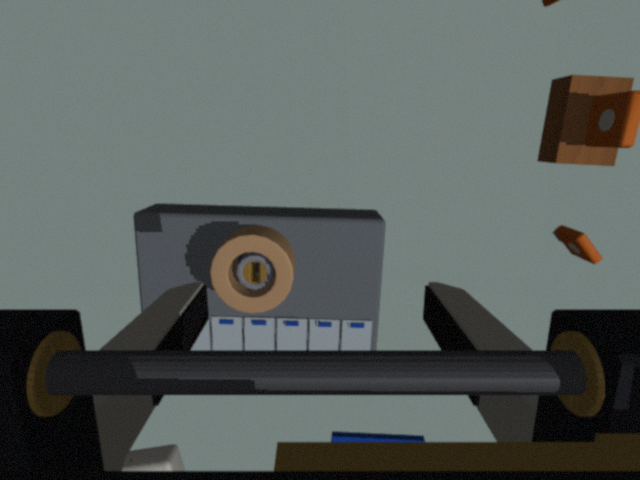

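The wrist view shows the tape ring at about (253,270), with the brass keyway centred inside it. The organiser's edges are parallel to the image, so the tool yaw matches its yaw.

```bash
python3 - <<'E'
from h import *
go([.517,.0195,.06],np.pi/2-.065)
E
```

```text
shift m [-0.0348 -0.048   0.1588] turn [0.   0.01 0.06] t 2.9833 q6 -1.4592129655603325
```

>>> {"method": "jog_arm", "body": {
  "rows": "1 -0.035 -0.048 0.04 0 0 0;1 -0.035 -0.048 0.06 0 0 0;1 -0.035 -0.048 0.10 0 0 0;1 -0.035 -0.048 0.13 0 0 0;1 -0.035 -0.048 0.158 0 0 0;1 -0.035 -0.048 0.158 0 0 0;1 -0.035 -0.048 0.158 0 0 0;0.5 -0.035 -0.048 0.158 0 0 0;0.5 -0.035 -0.048 0.158 0 0 0;0.5 -0.035 -0.048 0.158 0 0 0;0.5 -0.035 -0.048 0.158 0 0 0;0.5 -0.035 -0.048 0.158 0 0 0"
}}

```text
t: 3.98
tcp_pos: [0.5179, 0.0186, 0.0615]
tcp_rot: [0.103, 3.138, -0.0]
ft_force: [-0.6, 1.2, 7.1]
gripper_width: 0.692
gripper_force: 30.4
```

>>> {"method": "jog_arm", "body": {
  "rows": "0.4 0 0 -0.01 0 0 0;0.4 0 0 -0.025 0 0 0;0.4 0 0 -0.04 0 0 0;0.4 0 0 -0.06 0 0 0;0.4 0 0 -0.08 0 0 0;0.4 0 0 -0.10 0 0 0;0.4 0 0 -0.10 0 0 0;0.4 0 0 -0.10 0 0 0"
}}

```text
t: 4.65
tcp_pos: [0.5178, 0.0186, 0.1616]
tcp_rot: [0.103, 3.138, -0.0]
ft_force: [-0.3, 0.4, -1.2]
gripper_width: 0.693
gripper_force: 30.0
```

```bash
python3 - <<'E'
from h import *
s=robot.read_state();print(s["tcp_pos"],s["ft_force"],s["gripper_width"])
p=imaging.read_camera("wrist");cv2.imwrite("pics/w2.png",p["pixels"])
for k,z in(("lock_mouth",.078),("coaster_top",.006)):
    for r in finder.spot_point(k,p)[:2]: print(k,r["confidence"],r["uv"],onz(p,r["uv"],z))
go([.4155,-.304,.16],np.pi/2-.065)
E
```

```text
[0.5178 0.0186 0.1616] [-0.3476  0.4    -1.1709] 0.6926787092180939
shift m [ 0.0799 -0.3286 -0.0002] turn [-0.   -0.1  -0.03] t 4.8 q6 -1.5591707989143497
```

View pics/w2.png

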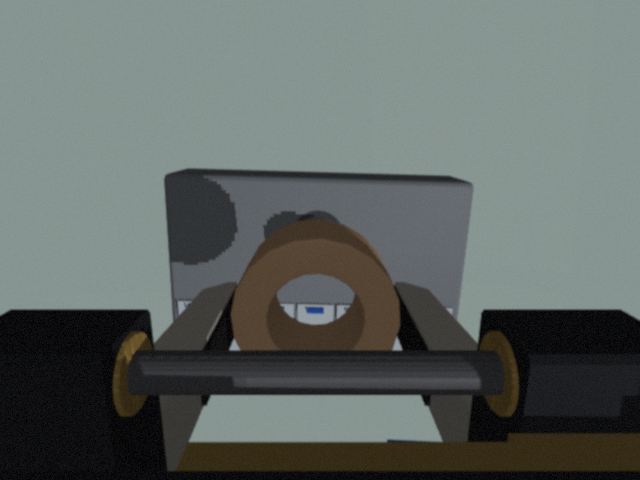

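The tape is held level, and the barrel (shadowed, about (320,215)) is clear of it. Now to the coaster.

>>> {"method": "jog_arm", "body": {
  "rows": "0.4 0.08 -0.3286 0 0 0 0;0.4 0.08 -0.3286 0 0 0 0;0.4 0.08 -0.3286 0 0 0 0;0.4 0.08 -0.3286 0 0 0 0;0.4 0.08 -0.3286 0 0 0 0;0.4 0.08 -0.3286 0 0 0 0;0.4 0.08 -0.3286 0 0 0 0;0.4 0.08 -0.3286 0 0 0 0;0.4 0.08 -0.3286 0 0 0 0;0.4 0.08 -0.3286 0 0 0 0;0.4 0.08 -0.3286 0 0 0 0;0.4 0.08 -0.3286 0 0 0 0"
}}

```text
t: 5.8
tcp_pos: [0.4162, -0.3027, 0.1601]
tcp_rot: [-0.101, -3.139, -0.002]
ft_force: [-0.7, 0.8, -1.6]
gripper_width: 0.693
gripper_force: 30.0
```

```bash
python3 - <<'E'
from h import *
s=robot.read_state();print(s["tcp_pos"],s["tcp_rot"],s["ft_force"],s["gripper_width"])
p=imaging.read_camera("wrist")
for r in finder.spot_point("coaster_top",p)[:2]: print(r["confidence"],r["uv"],onz(p,r["uv"],.006))
p=imaging.read_camera("side")
for r in finder.spot_point("coaster_top",p)[:2]: print(r["confidence"],r["uv"],onz(p,r["uv"],.006))
go([.4155,-.304,.017],np.pi/2-.065)
E
```

```text
[ 0.4162 -0.3027  0.1601] [-0.1014 -3.139  -0.0016] [-0.6555  0.7549 -1.6054] 0.692759050584772
0.87 [313.6, 226.9] [ 0.4168 -0.3035  0.006 ]
0.89 [392.0, 175.6] [ 0.4233 -0.292   0.006 ]
shift m [ 0.0009 -0.001   0.1436] turn [ 0.01 -0.01  0.05] t 6.0 q6 -2.2262479190304107
```

>>> {"method": "jog_arm", "body": {
  "rows": "0.4 0 0 0.04 0 0 0;0.4 0 0 0.08 0 0 0;0.4 0 0 0.11 0 0 0;0.4 0 0 0.13 0 0 0;0.4 0 0 0.14 0 0 0;0.4 0 0 0.1425 0 0 0;0.4 0 0 0.1425 0 0 0;0.4 0 0 0.1425 0 0 0"
}}

```text
t: 6.67
tcp_pos: [0.4168, -0.3044, 0.0193]
tcp_rot: [0.102, 3.139, -0.002]
ft_force: [-0.9, 0.1, -1.5]
gripper_width: 0.693
gripper_force: 30.0
```

>>> {"method": "jog_arm", "body": {
  "rows": "0.8 0 0 0 0 0 0;0.95 0 0 0 0 0 0;0.95 0 0 0 0 0 0;0.95 0 0 0 0 0 0;0.95 0 0 -0.01 0 0 0;0.95 0 0 -0.04 0 0 0;0.95 0 0 -0.08 0 0 0;0.95 0 0 -0.12 0 0 0;0.95 0 0 -0.14 0 0 0;0.95 0 0 -0.14 0 0 0"
}}

```text
t: 7.5
tcp_pos: [0.4178, -0.3055, 0.1636]
tcp_rot: [0.103, 3.134, -0.008]
ft_force: [0.5, -0.2, -0.1]
gripper_width: 0.949
gripper_force: 0.0
```

```bash
python3 - <<'E'
from h import *
p=imaging.read_camera("wrist");
for k,z in(("coaster_top",.006),("tape_center",.024)):
    for r in finder.spot_point(k,p)[:1]: print(k,r["confidence"],r["uv"],onz(p,r["uv"],z))
cv2.imwrite("pics/w3.png",p["pixels"])
p=imaging.read_camera("top");
for k,z in(("tape_center",.024),):
    for r in finder.spot_point(k,p)[:1]: print(k,r["confidence"],r["uv"],onz(p,r["uv"],z))
go([.42,.275,.18],np.pi/2-.11)
E
```

```text
coaster_top 0.6 [317.4, 218.7] [ 0.4137 -0.3039  0.006 ]
tape_center 0.48 [481.7, 325.4] [ 0.4132 -0.3051  0.024 ]
shift m [ 0.0335  0.5777 -0.0221] turn [ 0.07 -0.1   2.54] t 7.75 q6 -2.2265860449923376
```

View pics/w3.png

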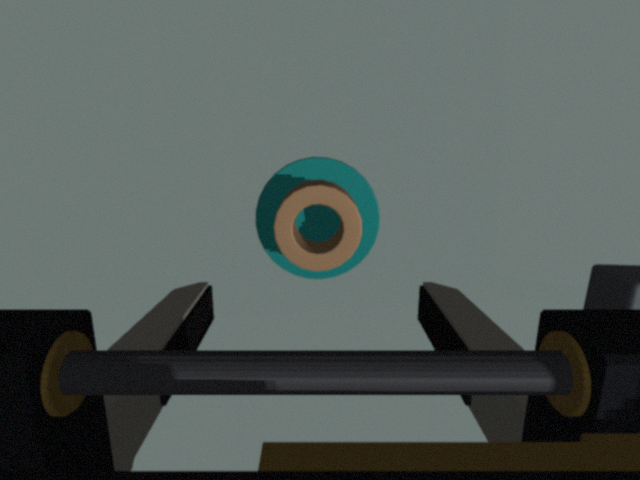

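The tape ring (318,227) lies flat inside the turquoise disc. Now to the key.

>>> {"method": "jog_arm", "body": {
  "rows": "0.9 0.03 0.6 -0.02 0 0 2.5;0.9 0.03 0.6 -0.02 0 0 2.5;0.9 0.03 0.6 -0.02 0 0 2.5;0.9 0.03 0.6 -0.02 0 0 2.5;0.9 0.03 0.6 -0.02 0 0 2.5;0.9 0.03 0.6 -0.02 0 0 2.5;0.9 0.03 0.6 -0.02 0 0 2.5;0.9 0.03 0.6 -0.02 0 0 2.5;0.9 0.03 0.6 -0.02 0 0 2.5;0.9 0.03 0.6 -0.02 0 0 2.5;0.9 0.03 0.6 -0.02 0 0 2.5;0.9 0.03 0.6 -0.02 0 0 2.5"
}}

```text
t: 8.75
tcp_pos: [0.423, 0.1976, 0.1739]
tcp_rot: [-0.171, -3.135, 0.001]
ft_force: [1.7, -0.9, -0.7]
gripper_width: 0.902
gripper_force: 0.0
```

```bash
python3 - <<'E'
from h import *
go([.42,.298,.18],np.pi/2-.11)
E
```

```text
shift m [ 0.0139  0.0995 -0.0061] turn [-0.05 -0.09  0.05] t 8.75 q6 -1.1242878265297853
```

>>> {"method": "jog_arm", "body": {
  "rows": "0.9 0.014 0.0995 -0.006 0 0 0;0.9 0.014 0.0995 -0.006 0 0 0;0.9 0.014 0.0995 -0.006 0 0 0;0.9 0.014 0.0995 -0.006 0 0 0;0.9 0.014 0.0995 -0.006 0 0 0;0.9 0.014 0.0995 -0.006 0 0 0"
}}

```text
t: 9.25
tcp_pos: [0.4205, 0.2952, 0.1799]
tcp_rot: [-0.172, -3.135, 0.002]
ft_force: [0.0, -0.3, 0.6]
gripper_width: 0.901
gripper_force: 0.0
```

```bash
python3 - <<'E'
from h import *
s=robot.read_state();print(s["tcp_pos"],s["tcp_rot"],s["ft_force"])
p=imaging.read_camera("wrist");cv2.imwrite("pics/w4.png",p["pixels"])
for k,z in(("key_head",.052),("key_shoulder",.03),("stand_top",.03)):
    for r in finder.spot_point(k,p)[:3]: print(k,r["confidence"],r["uv"],onz(p,r["uv"],z))
for k,z in(("key_head",.074),("stand_top",.03)):
  for r in finder.cut_out(k,p)[:2]:
        m=r["mask"].astype(np.uint8);c,_=cv2.findContours(m,0,1);c=max(c,key=cv2.contourArea)
        b=cv2.boxPoints(cv2.minAreaRect(c));W=np.array([onz(p,u,z)[:2] for u in b]);e=[W[1]-W[0],W[2]-W[1]]
        print(k,r["confidence"],r["rect"],W.mean(0),[(np.linalg.norm(v),np.degrees(np.arctan2(v[1],v[0]))) for v in e])
E
```

```text
[0.4205 0.2952 0.1799] [-0.1716 -3.1354  0.002 ] [ 0.0293 -0.2581  0.5508]
key_head 0.87 [328.1, 345.3] [0.511  0.2956 0.052 ]
key_head 0.86 [327.2, 231.3] [0.4196 0.3043 0.052 ]
key_head 0.63 [268.1, 95.1] [0.3216 0.2743 0.052 ]
key_shoulder 0.89 [275.7, 95.4] [0.3202 0.2776 0.03  ]
key_shoulder 0.57 [333.5, 336.6] [0.5154 0.3003 0.03  ]
stand_top 0.8 [324.2, 227.7] [0.4215 0.3023 0.03  ]
key_head 0.76 [313.0, 322.1, 30.3, 27.8] [0.4924 0.2986] [(np.float64(0.020789300581231247), np.float64(83.75419566491153)), (np.float64(0.0198197601590961), np.float64(-5.249750084517418))]
key_head 0.56 [317.4, 199.7, 18.5, 67.7] [0.4161 0.3039] [(np.float64(0.011934144726092518), np.float64(83.73429439833815)), (np.float64(0.04585333726670857), np.float64(-5.560374312204716))]
stand_top 0.86 [291.3, 177.7, 68.0, 89.2] [0.4178 0.3045] [(np.float64(0.07241832482485329), np.float64(172.98960134218305)), (np.float64(0.049327263544669486), np.float64(83.73078312221556))]
```

View pics/w4.png

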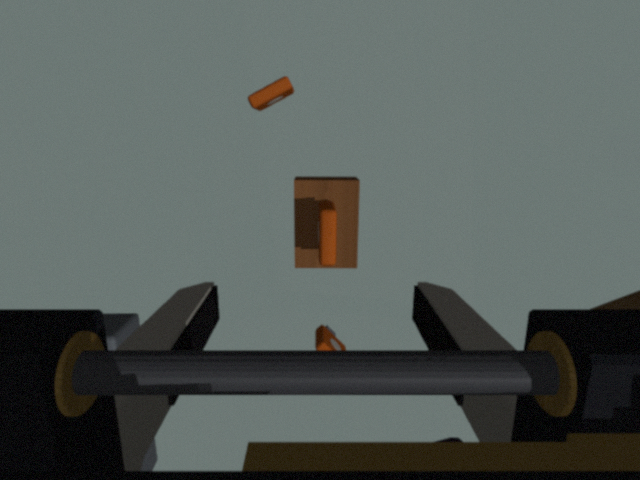

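The wrist view shows the upright key head at about (328,237) on the stand (325,222). The smaller look-alikes at (270,93) and (330,340) are well clear.

```bash
python3 - <<'E'
from h import *
go([.4190,.304,.037],np.pi/2-.109)
E
```

```text
shift m [0.0029 0.0083 0.1438] turn [-0.   -0.   -0.07] t 9.55 q6 -0.9391718900404794
```

>>> {"method": "jog_arm", "body": {
  "rows": "0.6 0.003 0.008 0.03 0 0 0;0.5 0.003 0.008 0.06 0 0 0;0.5 0.003 0.008 0.08 0 0 0;0.5 0.003 0.008 0.10 0 0 0;0.5 0.003 0.008 0.10 0 0 0;0.5 0.003 0.008 0.10 0 0 0"
}}

```text
t: 10.05
tcp_pos: [0.4185, 0.304, 0.0806]
tcp_rot: [-0.172, -3.136, 0.001]
ft_force: [-0.5, -0.4, 0.9]
gripper_width: 0.529
gripper_force: 0.0
```

```bash
python3 - <<'E'
from h import *
s=robot.read_state();print(s["tcp_pos"],s["tcp_rot"],s["ft_force"])
p=imaging.read_camera("wrist")
for k,z in(("key_head",.052),("stand_top",.03)):
    for r in finder.spot_point(k,p)[:2]: print(k,r["confidence"],r["uv"],onz(p,r["uv"],z))
for r in finder.cut_out("key_head",p)[:2]: print(r["rect"],r["confidence"])
go([.4190,.304,.037],np.pi/2-.109)
E
```

```text
[0.4185 0.304  0.0806] [-0.172  -3.1356  0.0013] [-0.4591 -0.4136  0.92  ]
key_head 0.9 [231.0, 81.2] [0.3223 0.2774 0.052 ]
key_head 0.85 [321.3, 432.3] [0.5079 0.2978 0.052 ]
stand_top 0.63 [314.8, 271.6] [0.4219 0.3037 0.03  ]
[193.2, 55.7, 75.4, 50.3] 0.71
[302.8, 234.9, 24.8, 99.8] 0.66
shift m [ 0.0004 -0.0008  0.0451] turn [ 0.08  0.1  -0.02] t 10.25 q6 -0.9230763579763227
```

>>> {"method": "jog_arm", "body": {
  "rows": "0.5 0 0 0.025 0 0 0;0.5 0 0 0.044 0 0 0;0.5 0 0 0.044 0 0 0;0.5 0 0 0.044 0 0 0;0 0 0 0.044 0 0 0;0 0 0 0.044 0 0 0;0 0 0 0.044 0 0 0;0 0 0 0.044 0 0 0;0 0 0 0.044 0 0 0;0 0 0 0.044 0 0 0;0 0 0 0.044 0 0 0;0 0 0 0.044 0 0 0"
}}

```text
t: 11.25
tcp_pos: [0.4188, 0.3044, 0.037]
tcp_rot: [0.171, 3.137, 0.0]
ft_force: [-0.6, -0.3, 4.5]
gripper_width: 0.126
gripper_force: 30.0
```

>>> {"method": "jog_arm", "body": {
  "rows": "0 0 0 -0.01 0 0 0;0 0 0 -0.025 0 0 0;0 0 0 -0.05 0 0 0;0 0 0 -0.08 0 0 0;0 0 0 -0.11 0 0 0;0 0 0 -0.14 0 0 0;0 0 0 -0.14 0 0 0;0 0 0 -0.14 0 0 0"
}}

```text
t: 11.92
tcp_pos: [0.4192, 0.3047, 0.1784]
tcp_rot: [0.171, 3.134, 0.003]
ft_force: [-0.3, -0.4, -1.0]
gripper_width: 0.128
gripper_force: 30.0
```

```bash
python3 - <<'E'
from h import *
s=robot.read_state();print(s["tcp_pos"],s["tcp_rot"],s["ft_force"],s["gripper_width"])
p=imaging.read_camera("wrist");cv2.imwrite("pics/w5.png",p["pixels"])
for k in("key_head","key_shoulder"):
    for r in finder.spot_point(k,p)[:3]: print(k,r["confidence"],r["uv"],onz(p,r["uv"],s["tcp_pos"][2]+(.016 if k=="key_head" else -.006)))
go([.455,.03,.16],np.pi/2-.09)
E
```

```text
[0.4192 0.3047 0.1784] [0.1713 3.1342 0.0028] [-0.3412 -0.4494 -0.9702] 0.12832553712316755
key_head 0.96 [315.2, 319.2] [0.4201 0.3049 0.1944]
key_head 0.88 [257.7, 96.6] [0.3352 0.2943 0.1944]
shift m [-0.0666 -0.2683  0.0159] turn [-0.07 -0.1  -1.1 ] t 12.0667 q6 -0.9230002964860108
```

View pics/w5.png

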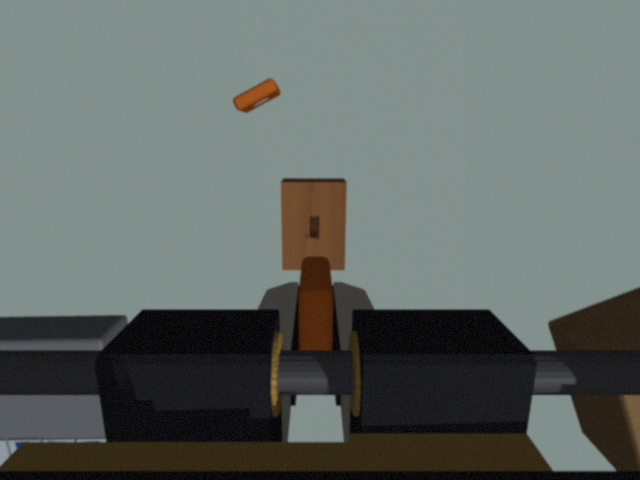

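The key is held at (316,300) and the emptied slot shows at (314,227). I'll go to the same height above the lock, so the two pixel positions compare directly.

```bash
python3 - <<'E'
from h import *
p=imaging.read_camera("wrist");s=robot.read_state()
im=cv2.cvtColor(p["pixels"],cv2.COLOR_BGR2GRAY)[190:262,290:340].astype(float)
m=im<0.6*np.median(im);n,l,st,c=cv2.connectedComponentsWithStats(m.astype(np.uint8))
for i in range(1,n):
    if st[i,4]>20: u=c[i]+[290,190];print(u,st[i],onz(p,u,.03)-s["tcp_pos"],onz(p,u,.03))
go([.5165,.020,.226],np.pi/2-.09)
E
```

```text
[315.6346 230.3846] [ 21  30  10  21 156] [ 0.0015  0.0003 -0.1456] [0.4196 0.3043 0.03  ]
[315.2647 259.3627] [ 13  67  26   5 102] [ 0.0247 -0.0025 -0.1456] [0.4428 0.3015 0.03  ]
shift m [-0.1287 -0.2716 -0.0503] turn [-0.08 -0.11 -1.1 ] t 12.1167 q6 -0.92302525663496
```

>>> {"method": "jog_arm", "body": {
  "rows": "0 -0.129 -0.272 -0.05 0 0 -1;0 -0.129 -0.272 -0.05 0 0 -1;0 -0.129 -0.272 -0.05 0 0 -1;0 -0.129 -0.272 -0.05 0 0 -1;0 -0.129 -0.272 -0.05 0 0 -1;0 -0.129 -0.272 -0.05 0 0 -1;0 -0.129 -0.272 -0.05 0 0 -1;0 -0.129 -0.272 -0.05 0 0 -1;0 -0.129 -0.272 -0.05 0 0 -1;0 -0.129 -0.272 -0.05 0 0 -1;0 -0.129 -0.272 -0.05 0 0 -1;0 -0.129 -0.272 -0.05 0 0 -1"
}}

```text
t: 13.12
tcp_pos: [0.5167, 0.0212, 0.2262]
tcp_rot: [-0.142, -3.137, -0.0]
ft_force: [-1.0, 0.4, -0.2]
gripper_width: 0.125
gripper_force: 30.0
```

>>> {"method": "jog_arm", "body": {
  "rows": "0 0 0 0 0 0 0;0 0 0 0 0 0 0;0 0 0 0 0 0 0"
}}

```text
t: 13.37
tcp_pos: [0.5172, 0.0205, 0.2268]
tcp_rot: [-0.143, -3.138, -0.0]
ft_force: [-0.5, -0.2, -0.6]
gripper_width: 0.125
gripper_force: 30.0
```

```bash
python3 - <<'E'
from h import *
p=imaging.read_camera("wrist");s=robot.read_state();print(s["tcp_pos"],s["tcp_rot"])
for r in finder.spot_point("lock_mouth",p)[:2]: print(r["confidence"],r["uv"],onz(p,r["uv"],.078),onz(p,r["uv"],.078)-s["tcp_pos"])
cv2.imwrite("pics/w6.png",cv2.resize(p["pixels"][150:300,220:420],(800,600),interpolation=cv2.INTER_CUBIC))
for r in finder.cut_out("organiser",p)[:1]:
    m=r["mask"].astype(np.uint8);cv2.imwrite("m.png",m*255);print(r["rect"])
go([.5165,.020,.226],np.pi/2-.09)
E
```

```text
[0.5172 0.0204 0.2268] [-0.143  -3.1383 -0.    ]
0.71 [318.1, 226.3] [0.5165 0.0232 0.078 ] [-0.0007  0.0029 -0.1488]
[189.1, 165.9, 253.3, 146.8]
shift m [ 0.0007 -0.0002  0.0008] turn [-0.   -0.   -0.08] t 13.5167 q6 -1.5304190614146902
```

View pics/w6.png

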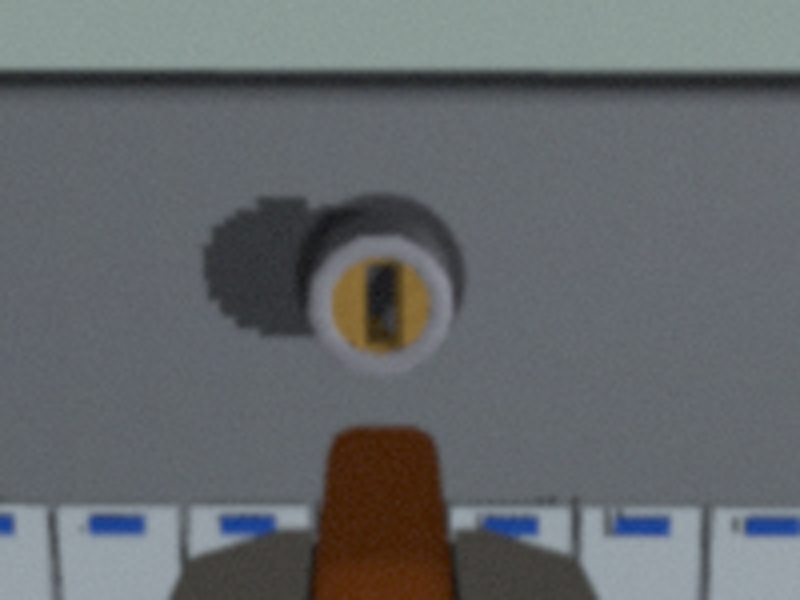

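The rim centre is at pixel (315.3,226), with the slot aligned along the key's x. The correction is about -2 mm in world x. I'll descend to just above the rim.

>>> {"method": "jog_arm", "body": {
  "rows": "0 0.002 0.0003 0.03 0 0 0;0 0.002 0.0003 0.06 0 0 0;0 0.002 0.0003 0.085 0 0 0;0 0.002 0.0003 0.1 0 0 0;0 0.002 0.0003 0.11 0 0 0;0 0.002 0.0003 0.113 0 0 0;0 0.002 0.0003 0.113 0 0 0;0 0.002 0.0003 0.113 0 0 0"
}}

```text
t: 14.18
tcp_pos: [0.5159, 0.0204, 0.1146]
tcp_rot: [0.144, 3.137, -0.0]
ft_force: [-0.6, -0.5, -0.5]
gripper_width: 0.129
gripper_force: 30.0
```

```bash
python3 - <<'E'
from h import *
s=robot.read_state();print(s["tcp_pos"],s["tcp_rot"],s["ft_force"])
p=imaging.read_camera("wrist")
a=p["pixels"][240:390,220:420]
q=imaging.read_camera("side");u=proj(q,np.array([.516,.021,.09])).astype(int)
b=q["pixels"][u[1]-45:u[1]+45,u[0]-60:u[0]+60]
cv2.imwrite("pics/w7.png",np.vstack([cv2.resize(a,(400,300)),cv2.resize(b,(400,300))]))
go([.5152,.0209,.085],np.pi/2-.09)
E
```

```text
[0.5159 0.0204 0.1146] [ 0.144  3.137 -0.   ] [-0.6242 -0.4768 -0.5076]
shift m [0.0009 0.0005 0.0298] turn [ 0.    0.11 -0.1 ] t 14.2833 q6 -1.529760908622966
```

View pics/w7.png

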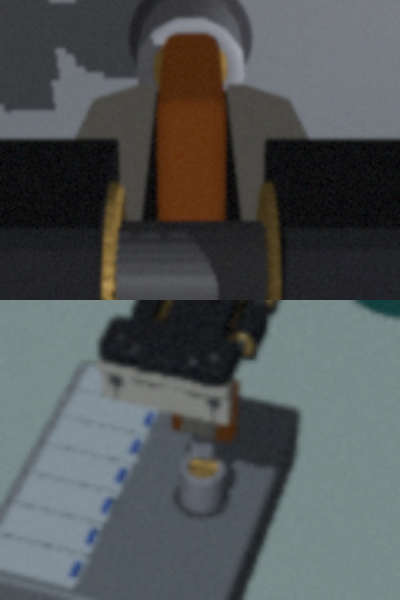

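The wrist crop shows the key centred sideways on the barrel (192 vs 191). The side crop shows the blade tip right above the plug. Inserting gently.

>>> {"method": "jog_arm", "body": {
  "rows": "0 0.0007 0.0003 0.004 0 0 0;0 0.0007 0.0003 0.008 0 0 0;0 0.0007 0.0003 0.011 0 0 0;0 0.0007 0.0003 0.013 0 0 0;0 0.0007 0.0003 0.015 0 0 0;0 0.0007 0.0003 0.015 0 0 0"
}}

```text
t: 14.78
tcp_pos: [0.5145, 0.0205, 0.0984]
tcp_rot: [-0.144, -3.138, 0.001]
ft_force: [0.3, -3.1, -1.4]
gripper_width: 0.129
gripper_force: 30.0
```

>>> {"method": "jog_arm", "body": {
  "rows": "0 0 -0.0004 0.003 0 0 1;0 0 -0.0004 0.005 0 0 -1;0 0 -0.0004 0.007 0 0 1;0 0 -0.0004 0.009 0 0 -1;0 0 -0.0004 0.011 0 0 1;0 0 -0.0004 0.013 0 0 -1;0 0 -0.0004 0.014 0 0 1;0 0 -0.0004 0.014 0 0 0"
}}

```text
t: 15.45
tcp_pos: [0.5152, 0.0204, 0.085]
tcp_rot: [0.149, 3.137, 0.0]
ft_force: [0.8, -0.8, 2.5]
gripper_width: 0.123
gripper_force: 30.0
```

>>> {"method": "jog_arm", "body": {
  "rows": "0 0 0 0.001 0 0 1;0 0 0 0.002 0 0 -1;0 0 0 0.003 0 0 1;0 0 0 0.003 0 0 0;0 0 0 0.003 0 0 0"
}}

```text
t: 15.87
tcp_pos: [0.5163, 0.0204, 0.0845]
tcp_rot: [0.144, 3.134, 0.0]
ft_force: [-5.9, -0.6, 31.3]
gripper_width: 0.128
gripper_force: 30.0
```

```bash
python3 - <<'E'
from h import *
s=robot.read_state();print(s["tcp_pos"],s["ft_force"],s["torque"])
q=imaging.read_camera("side");u=proj(q,np.array([.516,.021,.09])).astype(int)
b=q["pixels"][u[1]-45:u[1]+45,u[0]-60:u[0]+60]
cv2.imwrite("pics/s8.png",cv2.resize(b,(800,600),interpolation=cv2.INTER_CUBIC))
E
```

```text
[0.5163 0.0204 0.0845] [-5.9425 -0.6104 31.31  ] [-0.0317  1.1776 -0.155 ]
```

View pics/s8.png

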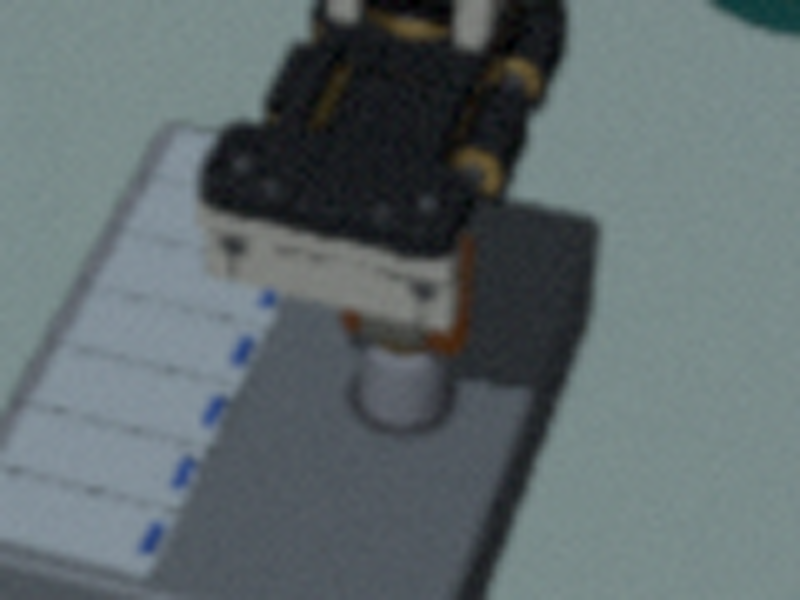

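The head sits on the barrel and the force rose sharply at TCP z 0.0845, so the key is home. I'll ease the push and hold briefly before turning.

>>> {"method": "jog_arm", "body": {
  "rows": "0 0 0 -0.0018 0 0 0;0 0 0 -0.0018 0 0 0;0 0 0 -0.0018 0 0 0;0 0 0 -0.0018 0 0 0"
}}

```text
t: 16.25
tcp_pos: [0.5158, 0.0204, 0.0846]
tcp_rot: [0.145, 3.135, 0.0]
ft_force: [0.4, -0.2, 13.4]
gripper_width: 0.125
gripper_force: 30.0
```

>>> {"method": "jog_arm", "body": {
  "rows": "0 -0.0001 0.0001 0 0 0 6;0 -0.0002 0.0002 0 0 0 12;0 -0.0003 0.0003 0 0 0 18;0 -0.0003 0.0004 0 0 0 24;0 -0.0004 0.0005 0 0 0 30;0 -0.0005 0.0006 0 0 0 36;0 -0.0005 0.0006 0 0 0 42;0 -0.0006 0.0007 0 0 0 48;0 -0.0006 0.0007 0 0 0 48"
}}

```text
t: 17.0
tcp_pos: [0.5159, 0.0205, 0.0846]
tcp_rot: [1.417, 2.802, -0.0]
ft_force: [-4.0, -5.2, 16.3]
gripper_width: 0.127
gripper_force: 30.0
```

>>> {"method": "jog_arm", "body": {
  "rows": "0 0 -0.0002 0 0 0 6;0 0 -0.0004 0 0 0 12;0 0 -0.0006 0 0 0 18;0 0 -0.0007 0 0 0 24;0 0 -0.0007 0 0 0 30;0 0 -0.0007 0 0 0 36;0 0 -0.0007 0 0 0 42;0 0 -0.0007 0 0 0 48;0 0 -0.0007 0 0 0 52;0 0 -0.0007 0 0 0 52;0 0 -0.0007 0 0 0 52"
}}

```text
t: 17.92
tcp_pos: [0.5162, 0.0205, 0.0846]
tcp_rot: [2.496, 1.905, 0.004]
ft_force: [0.8, -1.0, 12.1]
gripper_width: 0.125
gripper_force: 30.0
```

```bash
python3 - <<'E'
from h import *
s=robot.read_state();print(s["tcp_pos"],s["ft_force"],s["torque"],s["gripper_force"])
R=Ro.from_rotvec(s["tcp_rot"]).as_matrix();print("yaw y",np.degrees(np.arctan2(R[1,1],R[0,1])),"tilt",R[:,2])
p=imaging.read_camera("wrist");q=imaging.read_camera("side");u=proj(q,np.array([.516,.021,.09])).astype(int)
cv2.imwrite("pics/f9.png",np.vstack([cv2.resize(p["pixels"][200:380,200:440],(400,300)),cv2.resize(q["pixels"][u[1]-45:u[1]+45,u[0]-60:u[0]+60],(400,300))]))
t=imaging.read_camera("top")
for c,n in((t,"tape_center"),):
    for r in finder.spot_point(n,c)[:1]:print(r["confidence"],onz(c,r["uv"],.024))
E
```

```text
[0.5162 0.0205 0.0846] [ 0.8311 -0.9648 12.1017] [-0.316  -0.1101  0.0132] 30.000995993614197
yaw y -15.29903631655537 tilt [ 0.0034 -0.0002 -1.    ]
0.58 [ 0.4162 -0.3068  0.024 ]
```

View pics/f9.png

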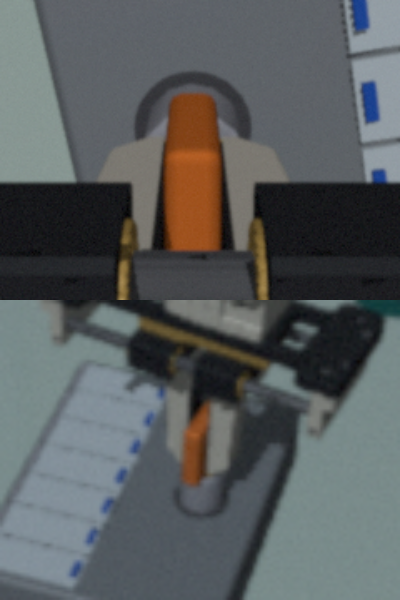

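The wrist crop shows the key square in the fingers after a 100° turn. The side crop shows it seated on the barrel, and the tape is still on the coaster. Handing in.

```bash
python3 -c "
from h import *
print(robot.job_done())"
```

```text
the job is handed in; nothing more can be done
None
```

The tape is on the coaster, and the key is pushed fully home, turned a quarter turn clockwise and still gripped. I handed the job in at about 18 s; the call returned no verdict, and I didn't re-check the objects to be left alone after the start.

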